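# Push the tested module through the drop-box flap

## Robot

A 7-joint arm with a two-finger parallel gripper is mounted at the origin on the work surface. World frame = base frame: x ahead of the robot, y to its left, z up, the work surface at z = 0. Lengths are in m, angles in rad, forces in N, time in s.
With the tool pointing down it reaches from about 0.4 to 0.85 m from the base axis. Payload 10.4 kg.
Tool frame: the origin (TCP) lies at the very end of the fingers, on their centre line; the grasp point (between the pads) lies 19 mm behind it; z points along the fingers, y is the line along which they close (so a half turn about z gives the same grasp; the last joint's range is limited). The gripper opens to 87 mm and grips with 3 to 60 N. Pads are 19 mm wide; open, the fingers measure 117 mm over their backs; the gripper's body (75 mm by 190 mm) begins 51 mm behind the grasp point.
Start: joints at [-1.135, 0.332, -0.065, 1.46, 0.022, 1.35, -0.088], TCP at [0.277, 0.56, 0.223] pointing down, gripper open.
Joint ranges: [-2.6, 2.6], [-0.5, 2.12], [-1.47, 1.34], [0.16, 2.42], [-1.27, 4.41], [0.06, 2.06], [-2.6, 2.6]. Speed limits (rad/s): [2.22, 2.22, 2.79, 2.79, 3.14, 3.14, 3.14].

## Interface

Orientations are given as a unit quaternion [x, y, z, w].
In Python, from bench import r gives the robot as it stands.
- The arm moves only by the shell command python3 -m crank 'ROWS' [FORCE]. ROWS is JSON, a list that holds one entry, the list of rows, each a list of 5 numbers: the shift along the tool's x, y, z in mm, then the turn about the tool's z in degrees, then the opening, from -1 (shut) to 1 (fully open). A call has 1 to 20 rows; each row is the pose to reach, as a shift and turn from the pose commanded when the call began, along the tool's axes at that moment; what a row does not reach only later rows make up. A row lasts 1/10 s, in which the tool goes at most 50 mm and 8.59 degrees, less where a joint would pass 70% of its speed; a pose out of reach is approached as far as the arm can. A call with a gripper value outside its range is refused whole. The fingers move at their own pace and stop on an object; FORCE is the grip in N (left out, the last holds). Time passes only in rows, so rows that repeat a pose let the fingers close. It gives the time, the measured TCP pose, the force, the opening and the grip force at its end, in the units of the state.
- r.read_state(): the state, without advancing time (a new reading comes with each control period).
- r.camera(name): name is "side" or "top" or "wrist"; returns a dict with "image" (400x640x3 uint8, red, green, blue), "vfov" (degrees; the focal length in pixels is half the picture's height over the tangent of half this angle, whatever the lens; pixels are square), "cx", "cy" (the principal point, pixels), "k1" (the pictures are not rectified: a ray, as slopes to the right and down, at radius r is drawn at 1 + k1 r^2 times it, then the intrinsics apply), "eye" and "attitude" of the camera in the world. Camera axes: x right, y down, z forward; pixel columns grow to the right and rows downward; lengths in m; the calibration is good to about 2 mm. A picture is of the moment at which its call begins. There is no depth.
- r.close_job(): hands the job in; it is judged then, once.
The state is a dict: "time": time; "joint_positions": joint angles; "joint_vel": joint speeds; "joint_torque": joint torques, N m; "ee_pos": TCP position; "eef_rot": TCP orientation; "ft_force": force on the tool from outside, world axes, zero at the start; "torque": the same for the moment, N m; "width": finger opening in m; "grip_force": force on a finger pad.
Only numpy, scipy, OpenCV 4.12 (cv2) and the standard library are available. Lean on these libraries where they do the work, as an engineer would, in place of code of your own. Each camera call takes 0.05 s, during which the arm holds its last target. There are 200 camera calls.

## Task

Two cased modules lie on the grey deck of the drop box, one on each side of the orange flap. Push the silver one with the blue label across until it is in front of the flap, then push it on through the flap until it slides down inside, and draw back so that the flap swings shut. Only push it, never lift it; leave the black module with the yellow label where it is and do not disturb the other things on the bench.

Things in the scene. Friction and masses are not known exactly. Their poses are not given: they have to be found in the camera images.
- station: Fixed drop box. Origin on the bench straight below the closed flap, mid-opening. x points into the box, y left, z up. In this frame (mm): smooth level grey deck, top at z 105, y -130 to 130, from x -190 (free edges, no rims) to x 20. Ivory front panel x 0 to 6, y -120 to 120, top z 170. Behind it a channel 96 wide to x 206 with clear walls and roof, top z 173.
- opening (a point): Middle of the opening's sill, on the deck (station x 0, z 105 mm). The opening in the front panel is 84 mm wide (y -42 to 42) and 59 mm high (to z 164); the orange flap fills it.
- drop_edge (a point): Middle of the deck's inner edge, 20 mm behind the flap plane (station x 20, z 105 mm). Beyond it a slippery white ramp goes down at 32 degrees to a rubber floor at z 24; end wall at x 200. A module tips and slides in by itself once its middle is past this edge.
- flap (a joint): The orange plastic flap, 80 mm wide, 48 mm high, 3 mm thick, 80 g, hinged along its upper edge (level axis along the station's y, at station x = 3, z = 162 mm). 0 = hanging shut; grows to 1.45 rad as its lower edge is pushed into the box (+x). It falls shut by its own weight; it cannot open outwards.
- tested_c (a point): Centre (half-way up) of the module to be pushed in: silver aluminium case with a blue label, 100 mm long (its x), 50 wide (y), 22 high (z), about 0.2 kg, loose. It starts flat on the deck, about 85 mm in front of the flap (station x) and about 75 mm to one side of the opening's middle (left or right varies), its length roughly along the station's x.
- untested_c (a point): Centre of the other module, to be left alone: same size and shape, black case with a yellow label, loose, on the deck about 75 mm to the other side of the opening's middle.
- torch: Bystander: black upright pocket torch, 34 mm across, 110 mm high, loose, stands on the bench to the left; origin at the centre of its foot.
- cleaner: Bystander: white bottle with a blue cap, 56 mm across, 140 mm high, loose, stands on the bench at the right; origin at the centre of its foot.
- driver: Bystander: screwdriver with a red handle, loose, lies on the bench at the right, near the robot; its length along its x.
- board: Bystander: light green circuit board 110 x 80 x 4 mm with two small brass connectors, loose, lies on the bench at the left; origin at the centre of its underside.

How it is judged:
By the outcome, as a careful person would: the job done as asked, in the order asked, and still so for the second after the job is handed in, with the robot touching nothing.
It also fails if it takes over 43 s, if anything falls off the work surface, if the arm or the gripper's body presses on something with over 40 N, if the wrist force passes 120 N, or if a joint passes its speed limit or range.

## Working session

There is one attempt and no reset: what is moved stays moved. The work goes in short steps, Python scripts to look and compute and a shell command to move; the robot and the scene stay as the last step left them, time stands still between calls to the robot, and variables do not carry over. Pictures are saved under pics/ and viewed, at most 10 in all, crops included, and the job is handed in when it is done.

```bash
mkdir -p pics; python3 - <<'E'
from bench import r
import cv2,pickle
s=r.read_state(); print({k:s[k] for k in('time','ee_pos','eef_rot','width','ft_force')})
d={}
for n in('top','side'):
    c=r.camera(n); d[n]=c; cv2.imwrite(f'pics/{n}0.png',c['image'][:,:,::-1])
    print(n,{k:v for k,v in c.items() if k!='image'})
pickle.dump(d,open('c0.pkl','wb'))
E
```

```text
{'time': 0.0, 'ee_pos': array([0.27663306, 0.55999937, 0.22173923]), 'eef_rot': array([ 2.27406635e-01,  9.73799619e-01, -7.12859938e-04, -1.23937268e-04]), 'width': 0.0871950267610702, 'ft_force': array([-0.33037452,  0.83441229,  0.11956583])}
top {'vfov': 42.48758151307765, 'cx': 320.1097076423634, 'cy': 204.08275901769397, 'k1': -0.1614312949743083, 'eye': array([0.34731871, 0.00214294, 1.50450978]), 'attitude': array([-0.7047051 ,  0.70720364, -0.03688273,  0.04351321])}
side {'vfov': 46.252493992963586, 'cx': 319.02204698999606, 'cy': 195.34088335963654, 'k1': -0.06116458589304253, 'eye': array([ 0.34642765, -0.77622885,  1.04903642]), 'attitude': array([ 0.93192274, -0.0903495 ,  0.03912022, -0.34903664])}
```

View pics/top0.png

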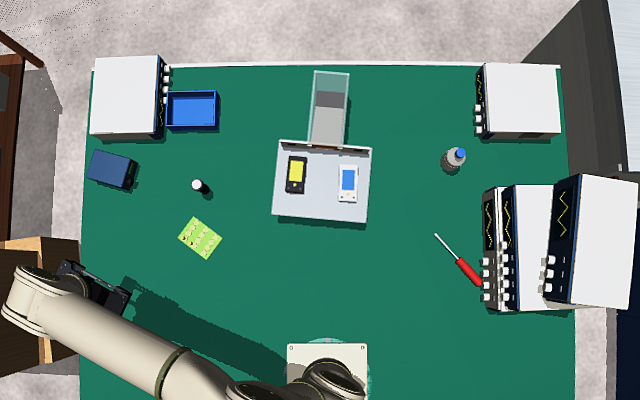

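View pics/side0.png

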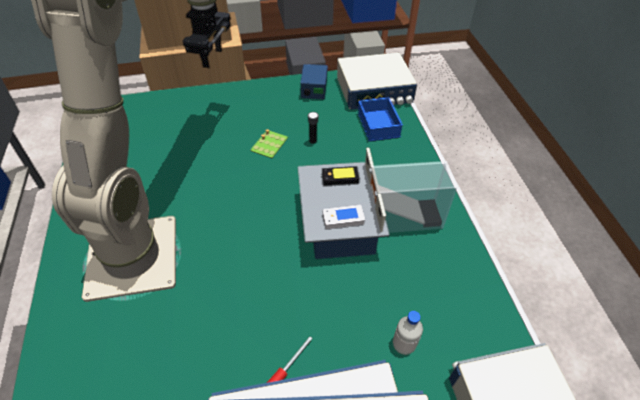

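Top view: the deck is the grey quad at about x 273–372, y 140–222. The silver module is right of the flap at (347,182) and the black one is left at (297,174). The bottle is at (454,158) and the torch at (200,186).

```bash
cat > h.py <<'E'
import numpy as np,cv2
from scipy.spatial.transform import Rotation as R
def ray(c,uv,z):
    uv=np.asarray(uv,float).reshape(-1,1,2); f=c['image'].shape[0]/2/np.tan(np.radians(c['vfov'])/2)
    K=np.array([[f,0,c['cx']],[0,f,c['cy']],[0,0,1]])
    n=cv2.undistortPoints(uv,K,np.array([c['k1'],0,0,0,0.]),None,None,None)[:,0] if 0 else cv2.undistortPoints(uv,K,np.array([c['k1'],0,0,0,0.]))[:,0]
    d=R.from_quat(c['attitude']).apply(np.c_[n,np.ones(len(n))]); e=np.array(c['eye'])
    return e+d*((z-e[2])/d[:,2])[:,None]
def blob(mask,roi):
    m=np.zeros(mask.shape,np.uint8); x0,y0,x1,y1=roi; m[y0:y1,x0:x1]=mask[y0:y1,x0:x1]
    cs,_=cv2.findContours(m,cv2.RETR_EXTERNAL,cv2.CHAIN_APPROX_NONE)
    return max(cs,key=cv2.contourArea)[:,0]
def rect(p): # centre, size, angle(deg) of min-area rect in mm
    return cv2.minAreaRect((p[:,:2]*1000).astype(np.float32))
E
sed -i 's/n=cv2.*$/n=cv2.undistortPoints(uv,K,np.array([c["k1"],0,0,0,0.]))[:,0]/' h.py
python3 - <<'E'
import pickle;from h import *
d=pickle.load(open('c0.pkl','rb')); c=d['top']; im=c['image'].astype(int)
for p in [(280,200),(320,200),(360,212),(347,165),(347,199),(340,182),(290,175),(325,147),(325,143),(345,215)]: print(p,im[p[1],p[0]])
print(im[181,328:366].tolist())
g=(im.max(2)-im.min(2)<40)&(im.min(2)>140)
lab=blob((im[:,:,2]-im[:,:,0]>60).astype(np.uint8),(330,150,365,205)); print('blue',rect(ray(c,lab,.127)))
lab=blob(((im[:,:,0]-im[:,:,2])>100).astype(np.uint8),(280,150,312,200)); print('yel',rect(ray(c,lab,.127)))
cv2.imwrite('pics/z.png',cv2.resize(c['image'][125:230,260:385,::-1],None,fx=6,fy=5.5,interpolation=cv2.INTER_CUBIC))
E
```

```text
(280, 200) [215 221 228]
(320, 200) [215 222 227]
(360, 212) [212 218 226]
(347, 165) [238 238 240]
(347, 199) [244 244 246]
(340, 182) [250 247 245]
(290, 175) [251 251 107]
(325, 147) [66 26  6]
(325, 143) [203 203 197]
(345, 215) [214 220 227]
[[212, 219, 226], [213, 220, 227], [212, 219, 227], [213, 219, 227], [212, 219, 226], [213, 219, 227], [212, 219, 226], [211, 219, 226], [213, 220, 227], [215, 222, 230], [184, 189, 198], [190, 188, 192], [249, 247, 245], [233, 236, 239], [128, 178, 236], [58, 138, 235], [69, 143, 235], [71, 145, 235], [71, 145, 235], [71, 145, 235], [70, 144, 235], [70, 144, 235], [72, 146, 235], [70, 145, 235], [66, 142, 235], [49, 132, 234], [186, 202, 237], [250, 245, 239], [241, 240, 241], [230, 231, 234], [207, 215, 222], [210, 215, 224], [210, 216, 224], [208, 215, 224], [209, 216, 223], [210, 216, 224], [210, 216, 224], [208, 215, 223]]
blue ((571.56201171875, -61.00825500488281), (32.627716064453125, 52.325157165527344), 89.51136016845703)
yel ((596.56689453125, 80.97545623779297), (33.856510162353516, 55.188018798828125), 84.46136474609375)
```

View pics/z.png

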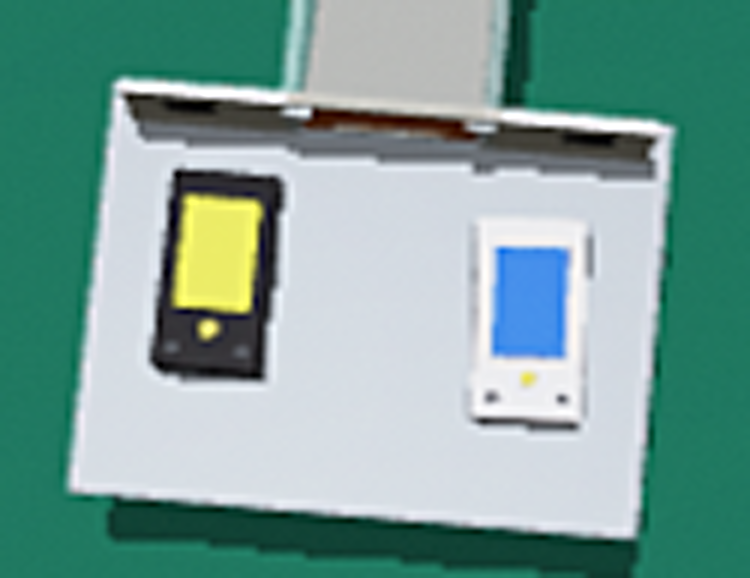

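The zoom shows the silver module straight and right of the flap. Next: the station pose from the deck and panel corners, and the module outlines.

```bash
cat >> h.py <<'E'
def silver(c,roi):
    im=c['image'].astype(int)
    m=((im[:,:,0]>230)|(im[:,:,2]-im[:,:,0]>45)).astype(np.uint8)
    b=blob(m,roi); x,y,w,h=cv2.boundingRect(b)
    return rect(ray(c,b,.127)),(x,y,w,h)
E
python3 - <<'E'
import pickle;from h import *
from scipy.optimize import least_squares
d=pickle.load(open('c0.pkl','rb')); c=d['top']; im=c['image'].astype(int)
deck=ray(c,[(271.4,213.9),(366.0,222.6)],.105); pan=ray(c,[(278.8,139.3),(371.7,147.9)],.170)
W=np.r_[deck,pan][:,:2]; S=np.array([[-190,130],[-190,-130],[6,120],[6,-120]])/1000
rot=lambda a:np.array([[np.cos(a),-np.sin(a)],[np.sin(a),np.cos(a)]])
f=lambda p:((rot(p[2])@S.T).T+p[:2]-W).ravel()
o=least_squares(f,[.65,0,0]); p=o.x; print('station',p[:2]*1000,np.degrees(p[2]),'res mm',f(p).reshape(-1,2)*1000)
np.save('st.npy',p)
r1,bb=silver(c,(325,150,372,208)); print('silver',r1,bb)
print('st silver',rot(-p[2])@(np.array(r1[0])-p[:2]*1000), 'label',rot(-p[2])@(np.array([571.6,-61.])-p[:2]*1000))
b=blob((im.max(2)<90).astype(np.uint8),(282,153,312,200)); x=rect(ray(c,b,.127)); print('black',x,rot(-p[2])@(np.array(x[0])-p[:2]*1000))
E
```

```text
station [656.44967729   0.9752912 ] -5.567190322532557 res mm [[-0.76880017  0.25454237]
 [-1.14152482  0.04531778]
 [ 0.29341315 -4.02884901]
 [ 1.61691185  3.72898886]]
silver ((563.9630737304688, -61.376853942871094), (47.74079895019531, 96.46625518798828), 87.45512390136719) (339, 165, 19, 36)
st silver [-86.00138761 -71.03043834] label [-78.43704356 -69.914481  ]
black ((585.92431640625, 80.58123779296875), (50.5225715637207, 102.46033477783203), 84.05128479003906) [-77.91551106  72.38857919]
```

```bash
python3 -m crank '[[[-553,-483,0,69.3,0.15],[-553,-483,0,69.3,0.15],[-553,-483,0,69.3,0.15],[-553,-483,0,69.3,0.15],[-553,-483,0,69.3,0.15],[-553,-483,0,69.3,0.15],[-553,-483,0,69.3,0.15],[-553,-483,0,69.3,0.15],[-553,-483,0,69.3,0.15],[-553,-483,0,69.3,0.15],[-553,-483,0,69.3,0.15],[-553,-483,0,69.3,0.15],[-553,-483,0,69.3,0.15],[-553,-483,0,69.3,0.15],[-553,-483,0,69.3,0.15],[-553,-483,0,69.3,0.15],[-553,-483,0,69.3,0.15],[-553,-483,0,69.3,0.15],[-553,-483,0,69.3,0.15],[-553,-483,0,69.3,0.15]]]' 20
cat > st.py <<'E'
from bench import r
from h import *
p=np.load('st.npy'); s=r.read_state(); a=p[2]; rot=lambda a:np.array([[np.cos(a),-np.sin(a)],[np.sin(a),np.cos(a)]])
e=np.array(s['ee_pos'])*1000; M=R.from_quat(s['eef_rot']).as_matrix()
print('t',s['time'],'st xy',rot(-a)@(e[:2]-p[:2]*1000),'z',e[2],'tooly heading st',np.degrees(np.arctan2(M[1,1],M[0,1])-a),'tilt',M[:,2],'w',s['width'],'F',s['ft_force'])
E
python3 st.py
```

```text
time: 2.1
ee_pos: [0.5587, -0.1164, 0.2226]
eef_rot: [0.74, 0.672, 0.0, -0.0]
ft_force: [-0.6, -0.3, -0.6]
width: 0.0502
grip_force: 0.0
t 2.1 st xy [ -85.93448433 -126.29362435] z 222.64305690995482 tooly heading st 0.08111755275034126 tilt [ 2.21053324e-04  6.96094493e-04 -9.99999733e-01] w 0.050197679900497734 F [-0.59642095 -0.31847399 -0.5962135 ]
```

```bash
python3 -m crank '[[[0,0,40,0,0.15],[0,0,80,0,0.15],[0,0,100,0,0.15],[0,0,108,0,0.15],[0,0,108,0,0.15]]]' && python3 st.py && python3 - <<'E'
from bench import r
import cv2,numpy as np
a=r.camera('wrist')['image'];b=r.camera('side')['image'][130:280,260:500]
cv2.imwrite('pics/d1.png',np.vstack([cv2.resize(a,(480,300)),cv2.resize(b,(480,300))])[:,:,::-1])
E
```

```text
time: 2.6
ee_pos: [0.5584, -0.1171, 0.1142]
eef_rot: [0.741, 0.672, -0.0, -0.0]
ft_force: [-0.7, -0.3, 0.1]
width: 0.0503
grip_force: 0.0
t 2.6 st xy [ -86.15594523 -127.03726194] z 114.1619362096697 tooly heading st 0.014036943362814075 tilt [-1.09913647e-03  1.60046049e-04 -9.99999383e-01] w 0.050264745991457215 F [-0.69303268 -0.28282914  0.1169033 ]
```

View pics/d1.png

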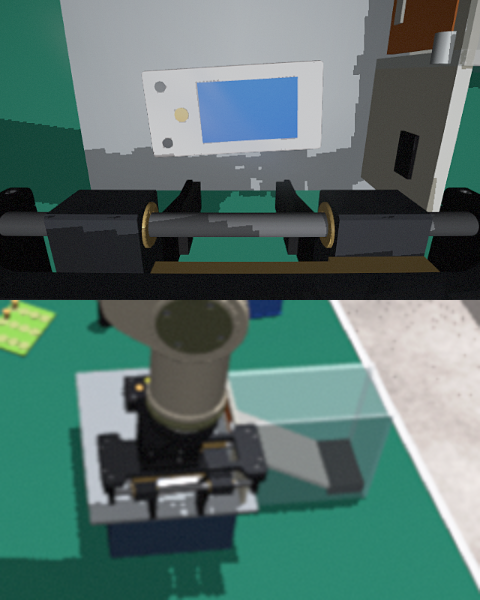

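The wrist view shows the silver module squarely ahead of both fingers, with a clear gap. I'm pushing it sideways now.

```bash
python3 -m crank '[[[8,0,0,0,0.15],[14,0,0,0,0.15],[18,0,0,0,0.15],[22,0,0,0,0.15],[27,0,0,0,0.15],[32,0,0,0,0.15],[37,0,0,0,0.15],[42,0,0,0,0.15],[47,0,0,0,0.15],[52,0,0,0,0.15],[57,0,0,0,0.15],[62,0,0,0,0.15],[66,0,0,0,0.15],[70,0,0,0,0.15],[74,0,0,0,0.15],[77,0,0,0,0.15],[80,0,0,0,0.15],[80,0,0,0,0.15]]]' && cat > lk.py <<'E'
import sys; exec(open('st.py').read())
c=r.camera('wrist'); cv2.imwrite(f'pics/{sys.argv[1]}.png',c['image'][:,:,::-1]); im=c['image'].astype(int)
b=blob((im[:,:,2]-im[:,:,0]>70).astype(np.uint8),(0,0,640,400)); q=rect(ray(c,b,.127))
print('label st',rot(-a)@(np.array(q[0])-p[:2]*1000),q[1],'ang st',(q[2]-np.degrees(a))%90,'bbox',cv2.boundingRect(b))
w=((im.min(2)>150)&(im[:,:,0]>=im[:,:,2]-12)|(im[:,:,2]-im[:,:,0]>70)).astype(np.uint8)
E
python3 lk.py p1
```

```text
time: 4.5
ee_pos: [0.5665, -0.0373, 0.1145]
eef_rot: [0.741, 0.672, 0.0, -0.0]
ft_force: [0.3, 0.7, -0.0]
width: 0.0502
grip_force: 0.0
t 4.5 st xy [-85.79903253 -46.81411103] z 114.46975974979303 tooly heading st 0.010785542554962325 tilt [-6.10638993e-05  4.41196491e-04 -9.99999901e-01] w 0.05018067966777711 F [ 0.33894326  0.72957907 -0.04058387]
label st [-78.43310835 -10.61925476] (33.614437103271484, 55.45392608642578) ang st 89.99786964382162 bbox (269, 159, 128, 74)
```

View pics/p1.png

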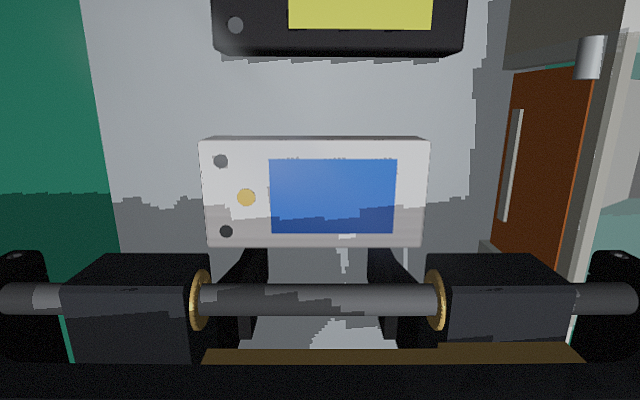

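The module is square to the station, its middle about 10.6 mm short (label at pixel 333,196). I'll finish the sideways push, back off and lift.

```bash
python3 -m crank '[[[3,0,0,0,0.15],[6,0,0,0,0.15],[9,0,0,0,0.15],[10.5,0,0,0,0.15],[10.5,0,0,0,0.15],[5,0,0,0,0.15],[-10,0,0,0,0.15],[-25,0,0,0,0.15],[-25,0,-30,0,0.15],[-25,0,-60,0,0.15],[-25,0,-60,0,0.15]]]' && python3 lk.py p2 && python3 - <<'E'
from h import *
from bench import r
p=np.load('st.npy'); c=r.camera('top'); cv2.imwrite('pics/t2.png',c['image'][:,:,::-1])
im=c['image'].astype(int); b=blob((im[:,:,2]-im[:,:,0]>60).astype(np.uint8),(290,140,365,215)); print(rect(ray(c,b,.127)),cv2.boundingRect(b))
E
```

```text
time: 5.65
ee_pos: [0.5658, -0.0652, 0.1785]
eef_rot: [0.742, 0.671, 0.002, 0.002]
ft_force: [-0.0, -1.0, -0.1]
width: 0.0506
grip_force: 0.0
t 5.65 st xy [-83.77377532 -74.65857106] z 178.46906690450382 tooly heading st -0.15762054552642701 tilt [ 6.04816045e-03  2.23349119e-04 -9.99981685e-01] w 0.05057729851165432 F [-0.00911752 -1.00978953 -0.10314083]
label st [-78.43167802  -0.1158957 ] (33.62425994873047, 55.02083206176758) ang st 89.8560697170638 bbox (277, 75, 95, 60)
((579.5903930664062, 7.322935104370117), (34.621482849121094, 54.5401496887207), 84.7559814453125) (316, 167, 14, 21)
```

```bash
python3 -m crank '[[[10,-20,0,10,-0.54],[20,-40,0,20,-0.54],[35,-60,0,30,-0.54],[50,-80,0,40,-0.54],[72,-80,0,50,-0.54],[72,-80,0,60,-0.54],[72,-80,0,70,-0.54],[72,-80,0,80,-0.54],[72,-80,0,90,-0.54],[72,-80,0,90,-0.54],[72,-80,0,90,-0.54],[72,-80,0,90,-0.54],[72,-80,0,90,-0.54],[72,-80,0,90,-0.54]]]' && python3 lk.py p3
```

```text
time: 7.15
ee_pos: [0.4912, 0.0164, 0.1742]
eef_rot: [0.999, -0.048, -0.0, 0.0]
ft_force: [0.5, -0.0, 1.0]
width: 0.0201
grip_force: 0.0
t 7.15 st xy [-165.95946428   -0.70390871] z 174.15399944051396 tooly heading st -89.92528343460047 tilt [-6.06437057e-04 -1.27768696e-04 -9.99999808e-01] w 0.020132912015115138 F [ 0.54864694 -0.03146422  0.99365481]
label st [-7.83093504e+01  3.52487046e-02] (33.91569900512695, 54.487701416015625) ang st 0.07875648464192864 bbox (286, 30, 62, 102)
```

View pics/p3.png

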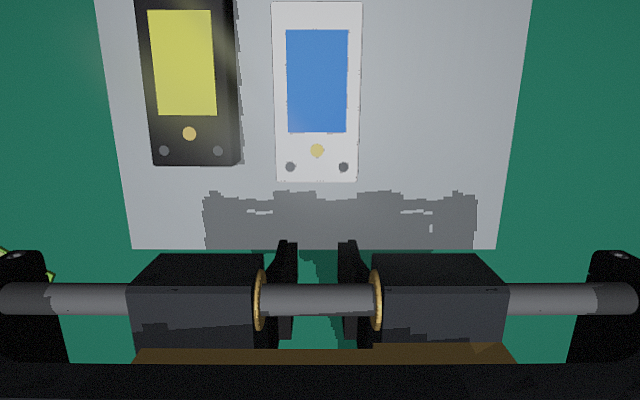

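Both fingers line up behind the module (label centre at pixel 317,81), and the black one is still at left. I'm going down and pushing toward the flap.

```bash
python3 -m crank '[[[0,0,30,0,-0.54],[0,0,50,0,-0.54],[0,0,60,0,-0.54],[0,0,60,0,-0.54],[8,0,60,0,-0.54],[14,0,60,0,-0.54],[18,0,60,0,-0.54],[22,0,60,0,-0.54],[27,0,60,0,-0.54],[32,0,60,0,-0.54],[37,0,60,0,-0.54],[42,0,60,0,-0.54],[47,0,60,0,-0.54],[52,0,60,0,-0.54],[57,0,60,0,-0.54],[62,0,60,0,-0.54],[67,0,60,0,-0.54],[72,0,60,0,-0.54],[75,0,60,0,-0.54],[75,0,60,0,-0.54]]]' && python3 lk.py p4
```

```text
time: 9.2
ee_pos: [0.5666, 0.0092, 0.1145]
eef_rot: [0.999, -0.049, 0.0, 0.0]
ft_force: [0.2, -0.1, -0.5]
width: 0.0201
grip_force: 0.0
t 9.2 st xy [-90.25785716  -0.52924016] z 114.48162364216536 tooly heading st -90.0274116928619 tilt [ 4.26870297e-04 -2.18826623e-04 -9.99999885e-01] w 0.02005214980893142 F [ 0.22316305 -0.11836443 -0.47510367]
label st [-21.84879306  -0.33495201] (34.21485900878906, 51.769039154052734) ang st 0.018919143333334887 bbox (275, 58, 85, 127)
```

View pics/p4.png

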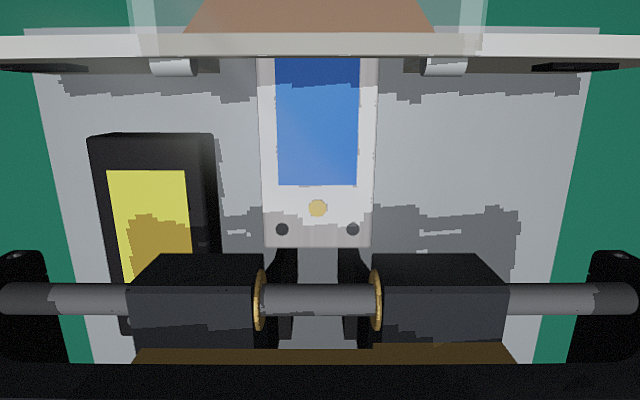

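The module is entering straight and centred, with its rear edge at pixel row 247 against the fingers. I'll continue past the drop edge.

```bash
python3 -m crank '[[[4,0,0,0,-0.54],[9,0,0,0,-0.54],[14,0,0,0,-0.54],[19,0,0,0,-0.54],[24,0,0,0,-0.54],[29,0,0,0,-0.54],[34,0,0,0,-0.54],[39,0,0,0,-0.54],[44,0,0,0,-0.54],[49,0,0,0,-0.54],[54,0,0,0,-0.54],[59,0,0,0,-0.54],[64,0,0,0,-0.54],[68,0,0,0,-0.54],[70,0,0,0,-0.54],[70,0,0,0,-0.54],[70,0,0,0,-0.54]]]' && python3 st.py && python3 - <<'E'
from bench import r
import cv2,numpy as np
a=r.camera('wrist')['image'];b=r.camera('side')['image'][130:280,260:500]
cv2.imwrite('pics/d5.png',np.vstack([cv2.resize(a,(480,300)),cv2.resize(b,(480,300))])[:,:,::-1])
E
```

```text
time: 10.95
ee_pos: [0.6357, 0.0025, 0.1145]
eef_rot: [0.999, -0.049, 0.0, -0.0]
ft_force: [-0.4, 0.6, -1.4]
width: 0.02
grip_force: 0.0
t 10.95 st xy [-20.76948489  -0.50929728] z 114.48918885551632 tooly heading st -90.02453354896555 tilt [ 3.79449424e-05  6.07829611e-05 -9.99999997e-01] w 0.019986200551011902 F [-0.43395669  0.6252174  -1.3552377 ]
```

View pics/d5.png

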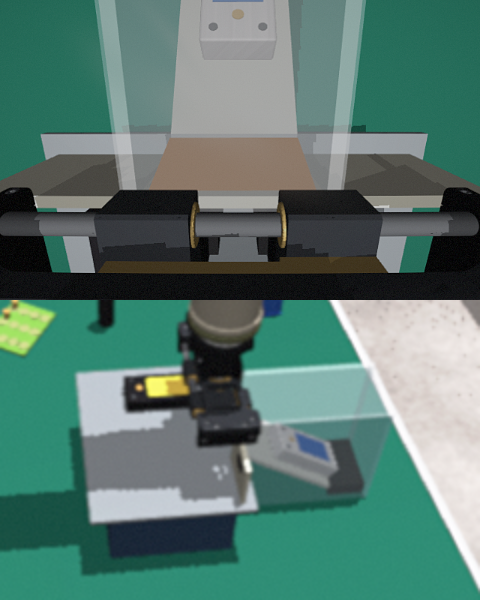

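The module lies on the ramp inside (side crop 305,445). I'm drawing back and lifting clear.

```bash
python3 -m crank '[[[-10,0,0,0,-0.54],[-30,0,0,0,-0.54],[-60,0,0,0,-0.54],[-90,0,0,0,-0.54],[-120,0,0,0,-0.54],[-140,0,-30,0,-0.54],[-160,0,-70,0,-0.54],[-180,0,-110,0,-0.54],[-180,0,-110,0,-0.54],[-180,0,-110,0,-0.54],[-180,0,-110,0,-0.54],[-180,0,-110,0,-0.54],[-180,0,-110,0,-0.54],[-180,0,-110,0,-0.54]]]' && python3 - <<'E'
from bench import r
import cv2,numpy as np
a=r.camera('wrist')['image'];b=r.camera('side')['image'][110:310,240:500];c=r.camera('top')['image'][60:240,170:480]
cv2.imwrite('pics/d6.png',np.vstack([np.hstack([cv2.resize(a,(400,260)),cv2.resize(b,(400,260))]),cv2.resize(c,(800,340))])[:,:,::-1])
E
```

```text
time: 12.45
ee_pos: [0.4565, 0.0198, 0.2239]
eef_rot: [0.999, -0.049, -0.001, 0.0]
ft_force: [0.2, -0.4, -0.4]
width: 0.0195
grip_force: 0.0
```

View pics/d6.png

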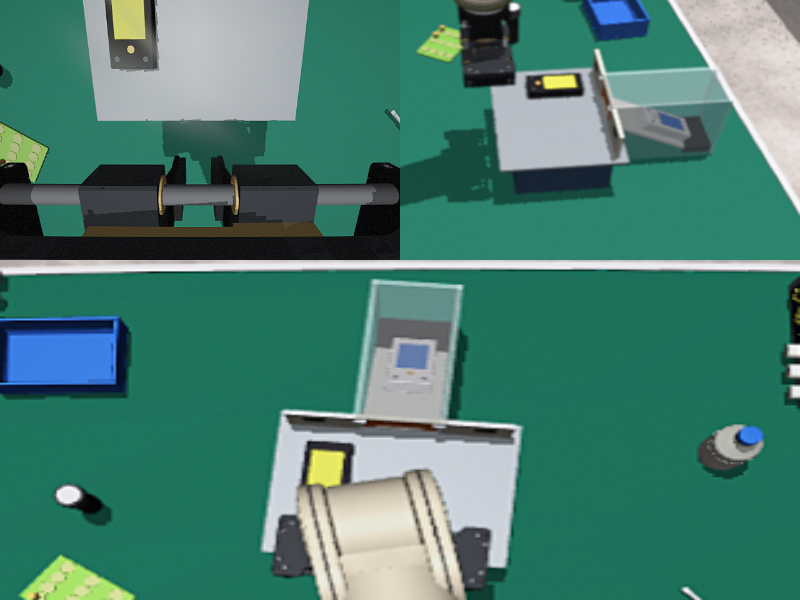

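The module is inside on the ramp, the flap hangs shut, and the black module and the other bench items visible look undisturbed. The arm is clear, so I'm handing in.

```bash
python3 -c "
from bench import r
print(r.close_job())"
```

```text
the job is handed in; nothing more can be done
None
```

The silver module was pushed across and in through the flap and now lies inside the drop box; the flap is shut, the black module looks unmoved, and I handed the job in at about 12.5 s of the 43 s allowed.

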